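Swap the battery pack of the engraver's power unit

TASK

The engraving machine's power unit has a spent battery pack (red band) held in its bay by a push-push catch: push it in until the catch lets go and it pops up, then lift it out and stand it upright in the round brass tray. Set the fresh pack (green band) in the bay and push it in until the catch holds it by itself, then let go. Never press or pull a pack on the catch with more than 18 N, and leave the tools, the punch pot and the bowl where they are.

Things in the scene. Friction and masses are not known exactly. Their poses are not given: they have to be found in the camera images.
- bay (a point): centre of the mouth of the battery bay, level with the deck of the power unit (grey box with black deck, 175 mm along its x, 125 mm along its y, 90 mm high, fixed to the bench; the mouth lies 35 mm from its centre along +x). The bay is a vertical shaft 62.4 mm (x) by 42.4 mm (y), its mouth bevelled 4 mm at 45 degrees. z is up. A pack stands in it with its 60 mm side along x, either way round.
- carriage: spring-loaded lift in the bay with the push-push catch; origin at the box's underside centre when up, sinks with it. To catch a pack, or let a caught one go, push it beyond the caught place to the catch's end stop, then let it rise. The push grows from 2 to about 6 N on the way, then steeply, several N per mm, at the stop: 8 to 12 N is well on it. Over 18 N between pack and carriage, pressing or pulling, damages it.
- lift (a point): centre of the top of the carriage's lifting plate, on which a pack's foot stands. Carriage up: 32 mm below the bay's mouth (a pack's top is 48 mm above the deck). Caught: 24 mm lower (pack top 24 mm above the deck). The end stop is felt 8 to 21 mm beyond the caught place, differently in every unit. When let go, carriage and pack rise by themselves within a second. A caught pack is hooked by its groove and cannot be pulled out.
- spent_center (a point): centre of the spent battery pack (red band and red patch on its top), a grey and black block 60 mm (its x) by 40 mm (its y) by 80 mm high, 0.17 to 0.28 kg, with a groove across both ends near the foot. The point lies half-way up, 40 mm above its underside. It starts caught in the bay.
- fresh_center (a point): centre of the fresh battery pack (green band and green patch on its top), otherwise the same as the spent one: 60 mm (its x) by 40 mm (its y) by 80 mm high, the point half-way up. It starts standing upright on the bench.
- tray: round brass tray fixed to the bench, 168 mm across the rim and 13 mm high; its flat floor is 4 mm above the bench and 140 mm across. Origin at the centre of its underside, z up.
- hammer: engraver's hammer lying on the bench, 220 mm long; bystander. Origin on the bench under the middle of its length.
- bowl: small brass bowl, 84 mm across and 40 mm high; bystander. Origin at the centre of its underside.
- punches: copper pot with upright steel punches, 60 mm across and 105 mm high; bystander. Origin at the centre of its underside.
- handpiece: engraving handpiece lying on its wooden rest, 150 mm long, 50 mm wide and 46 mm high; bystander. Origin at the centre of the rest's underside, x along the handpiece.
Not all that is in view belongs to the job. Leave any white look-alike of the part that bears fresh_center alone. Leave any blue look-alike of the part that bears spent_center alone.

How it is judged (in metres and radians):
On the way, in this order (a step that is already met when the one before it is completed fails the run):
1. the catch has let the spent pack go and it stands popped up in the bay, untouched (z of spent_center in the frame of bay between 0.004 and 0.012 m and horizontal distance between spent_center and bay below 0.006 m and contact force between the fingers and spent below 0.3 N), for 0.2 s.
2. the spent pack stands upright in the brass tray, let go (horizontal distance between spent_center and tray below 0.05 m and z of spent_center in the frame of tray below 0.05 m and angle between spent_center's own z axis and vertical below 0.1 rad and linear speed of spent below 0.03 m/s and contact force between the fingers and spent below 0.3 N), for 0.2 s.
3. the catch holds the fresh pack in the bay, let go (z of fresh_center in the frame of bay between -0.0195 and -0.0125 m and horizontal distance between fresh_center and bay below 0.006 m and linear speed of fresh below 0.02 m/s and contact force between the fingers and fresh below 0.3 N), for 0.3 s.
At the end, for the whole second after the job is handed in: The fresh pack is held by the catch in the bay, its top 24 mm above the deck (within 3.5 mm), and the spent pack stands upright (within 6 degrees) on the floor of the brass tray within 50 mm of its centre, both at rest and let go (z of fresh_center in the frame of bay between -0.0195 and -0.0125 m and horizontal distance between fresh_center and bay below 0.006 m and linear speed of each of fresh, spent below 0.02 m/s and horizontal distance between spent_center and tray below 0.05 m and z of spent_center in the frame of tray below 0.05 m and angle between spent_center's own z axis and vertical below 0.1 rad); the robot touches nothing.
It fails at once if a pack presses or pulls on the carriage with more than 18 N (contact force between any of spent, fresh and carriage above 18 N).
It fails at once if a pack is tipped over (beyond 35 degrees) (angle between any of spent_center, fresh_center's own z axis and vertical above 0.61 rad).
It fails at once if the hammer, the bowl, the punch pot or the handpiece is moved by more than 30 mm (distance of any of hammer, bowl, punches, handpiece from where it was at the start of the episode above 0.03 m).
It also fails if it takes over 72 s, if anything falls off the work surface, if the arm or the gripper's body presses on something with over 40 N, if the wrist force passes 120 N, or if a joint passes its speed limit or range.

ROBOT

A 7-joint arm with a two-finger parallel gripper is mounted at the origin on the work surface. World frame = base frame: x ahead of the robot, y to its left, z up, the work surface at z = 0. Lengths are in mm, angles in rad, forces in N, time in s.
With the tool pointing down it reaches from about 425 to 950 mm from the base axis. Payload 16.7 kg.
Tool frame: the origin (TCP) lies at the very end of the fingers, on their centre line; the grasp point (between the pads) lies 19 mm behind it; x points along the fingers, z is the direction in which the jaws open and shut, and the axes are right-handed (so a half turn about x gives the same grasp; the last joint's range is limited). The gripper opens to 94 mm and grips with 3 to 60 N. Pads are 16 mm wide; open, the fingers measure 119 mm over their backs; the gripper's body (75 mm by 177 mm) begins 78 mm behind the grasp point.
Start: joints at [1.153, 0.426, 0.074, 1.606, -0.034, 1.111, -0.067], TCP at [178.582, -650.909, 205.467] pointing down, gripper open.
Joint ranges: [-2.85, 2.85], [-0.5, 2.14], [-1.23, 1.37], [0.21, 2.46], [-1.02, 4.16], [0.16, 2.05], [-2.73, 2.73]. Speed limits (rad/s): [1.89, 1.89, 2.39, 2.39, 3.01, 3.01, 3.01].

INTERFACE

Orientations are given as a rotation vector (axis times angle).
In Python, from plant import r, vision, spotter gives the robot as it stands.
- The arm moves only by the tool play_rows, never from a script. Its argument "moves" is a list of rows, each a list of 4 numbers: the shift along the tool's x, y, z in units of 25 mm (1.0 is 25 mm), then the turn about the tool's x in units of 6 degrees (1.0 is 6 degrees). In form: [[dx, dy, dz, yaw], ...]. A call has 1 to 8 rows; each row is the pose to reach, as a shift and turn from the pose commanded when the call began, along the tool's axes at that moment; what a row does not reach only later rows make up. A row lasts 1/12 s, in which the tool goes at most 41.7 mm and 7.16 degrees, less where a joint would pass 70% of its speed; a pose out of reach is approached as far as the arm can. A call with a gripper value outside its range is refused whole. "claw" is the gripper command: -1 is shut, 1 is fully open, values between are in proportion, set as the call begins (left out, the last holds). The fingers move at their own pace and stop on an object; "force" is the grip in N (left out, the last holds). Time passes only in rows, so rows that repeat a pose let the fingers close. It gives the time, the measured TCP pose, the force and the opening at its end, in the units of the state.
- r.state(): the state, without advancing time (a new reading comes with each control period).
- vision.get_image(name): name is "scene" or "side" or "wrist"; returns a dict with "color" (480x640x3 uint8, blue, green, red), "fovy" (degrees; the focal length in pixels is half the picture's height over the tangent of half this angle, whatever the lens; pixels are square), "cx", "cy" (the principal point, pixels), "view" (4x4, takes a point from world to camera coordinates). Camera axes: x right, y up, looking along -z (the intrinsics and any distortion apply to the point x, -y, -z); pixel columns grow to the right and rows downward; lengths in mm; the calibration is good to about 2 mm. A picture is of the moment at which its call begins. There is no depth.
- r.sign_off(): hands the job in, once; it reports no verdict.
Trained networks look in a picture, given as the dict that the camera call returned (one of the last four; its "shot" number tells which), for a name from the list of things; names that differ only in an ending like _2 or _b are one class to them, and where a whole thing is asked for, a point or a joint stands for the part that bears it (a point fixed in the world has none). Each returns a list of dicts, best first, with "score" (0 to 1); they miss things now and then, are a little off and sometimes report something else, mostly with a low value. They report only what shows in the picture. A call takes as long as a camera call. They do not tell look-alikes from the thing itself.
- spotter.find_in(picture, query): "at" ([x, y, z] in mm, in the coordinates of the camera as it stood for that picture, good to about 4 mm: the middle of the surface that is visible of it).
The state is a dict: "time": time; "joint_pos": joint angles; "qd": joint speeds; "joint_torque": joint torques, N m; "position": TCP position; "tool_rot": TCP orientation; "force": force on the tool from outside, world axes, zero at the start; "wrist_torque": the same for the moment, N m; "finger_gap": finger opening in mm.
Only numpy, scipy, OpenCV 4.12 (cv2) and the standard library are available. Lean on these libraries where they do the work, as an engineer would, in place of code of your own. Each camera call takes 0.05 s, during which the arm holds its last target. There are 200 camera calls.

## Working session

There is one attempt and no reset: what is moved stays moved. The work goes in short steps, Python scripts to look and compute and a tool call to move; the robot and the scene stay as the last step left them, time stands still between calls to the robot, and variables do not carry over. Pictures are saved under pics/ and viewed, about 8 in all and at most 12, crops included, and the job is handed in when it is done.

Besides the shell and the picture viewer there is one more tool, called as name([rows], argument=value, ...), one row to a line, values as JSON. play_rows: Moves the arm, as the interface text tells. Its arguments: {"type":"object","properties":{"moves":{"type":"array","items":{"type":"array","items":{"type":"number"}}},"claw":{"type":"number"},"force":{"type":"number"}},"required":["moves"]}

```bash
ls; mkdir -p pics
cat > h.py <<'E'
import numpy as np, cv2
from plant import r, vision, spotter
from scipy.spatial.transform import Rotation as R
def cam(n):
    return vision.get_image(n)
def w(p,at):
    V=np.array(p['view']); return (np.linalg.inv(V)@np.r_[at,1])[:3]
def f(p): return 240/np.tan(np.radians(p['fovy'])/2)
def ray(p,u,v,z):
    V=np.linalg.inv(np.array(p['view'])); d=V[:3,:3]@np.array([(u-p['cx'])/f(p),-(v-p['cy'])/f(p),-1]); o=V[:3,3]
    return o+d*(z-o[2])/d[2]
def proj(p,X):
    c=np.array(p['view'])@np.r_[X,1]; return p['cx']+f(p)*c[0]/-c[2], p['cy']-f(p)*c[1]/-c[2]
E
python3 - <<'E'
from h import *
print(r.state())
for n in('scene','side'):
    p=cam(n); print(n,[k for k in p if k!='color'],p['fovy'],p['cx'],p['cy'],np.linalg.inv(p['view'])[:3,3])
    cv2.imwrite(f'pics/{n}0.png',p['color'])
    for q in('spent_center','fresh_center','tray','carriage','hammer','bowl','punches','handpiece'):
        for d in spotter.find_in(p,q)[:3]: 
            X=w(p,d['at']);print(q,round(d['score'],2),X.round(),np.round(proj(p,X)))
E
```

```text
pics
{'time': 0.0, 'joint_pos': array([ 1.15351451,  0.42671054,  0.0738548 ,  1.60659839, -0.0340621 ,
        1.11082539, -0.06706927]), 'qd': array([-8.98748514e-04,  4.68100611e-05, -1.70767568e-04, -7.84713571e-04,
        1.22526288e-05, -1.49540945e-03,  6.54510969e-05]), 'joint_torque': array([ 8.83004850e-04, -9.35795188e+01,  3.66720133e+00, -4.54165471e+01,
       -4.88820474e-02,  2.04618217e-02,  1.30010999e-04]), 'position': array([ 178.43850568, -650.52847848,  204.79388021]), 'tool_rot': array([ 1.01041627,  1.32518131, -1.00929734]), 'force': array([0.54282976, 0.45742391, 0.35089922]), 'wrist_torque': array([ 0.03021271,  0.02806391, -0.02089698]), 'finger_gap': 94.16624222670298}
scene ['fovy', 'cx', 'cy', 'view', 'shot'] 46.751863150218625 318.8923249374855 232.60712283399542 [1138.49069027 -667.68801328  890.57993624]
spent_center 0.69 [735. 204.  57.] [447. 232.]
spent_center 0.55 [598. 200. 111.] [398. 188.]
fresh_center 0.92 [479.  -2.  57.] [300. 227.]
fresh_center 0.91 [356.  23.  57.] [269. 199.]
tray 0.75 [ 561. -207.    3.] [261. 314.]
bowl 0.87 [659.  -4.  23.] [361. 277.]
bowl 0.28 [774.   7.  59.] [410. 289.]
punches 0.91 [778.  10.  58.] [412. 290.]
handpiece 0.76 [ 500. -422.   22.] [154. 358.]
side ['fovy', 'cx', 'cy', 'view', 'shot'] 54.731388281967334 323.1591857343425 236.36636931252832 [493.81893574 726.50180962 619.39331121]
spent_center 0.62 [593. 226. 111.] [295. 318.]
spent_center 0.6 [721. 235.  60.] [216. 337.]
fresh_center 0.97 [350.  56.  56.] [442. 287.]
fresh_center 0.89 [461.  31.  54.] [381. 274.]
tray 0.62 [ 562. -213.    3.] [340. 223.]
hammer 0.81 [579. 405.  19.] [284. 466.]
hammer 0.52 [459.  30.  56.] [383. 273.]
bowl 0.97 [669. -26.  26.] [281. 259.]
bowl 0.6 [ 489. -414.    9.] [373. 184.]
punches 0.59 [763.  44.  55.] [226. 264.]
handpiece 0.9 [ 491. -414.   11.] [373. 183.]
```

View pics/scene0.png

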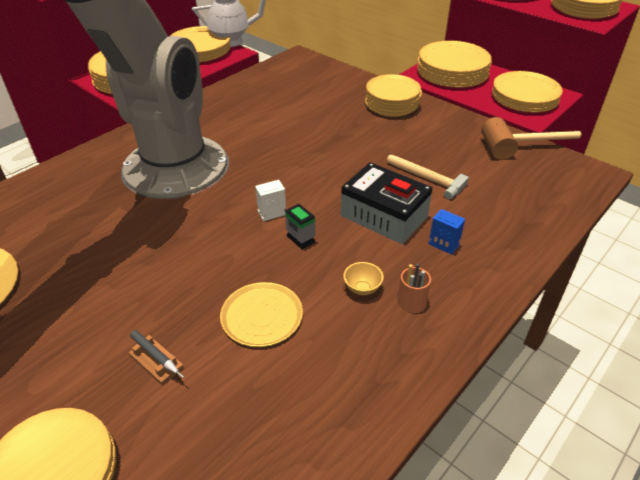

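View pics/side0.png

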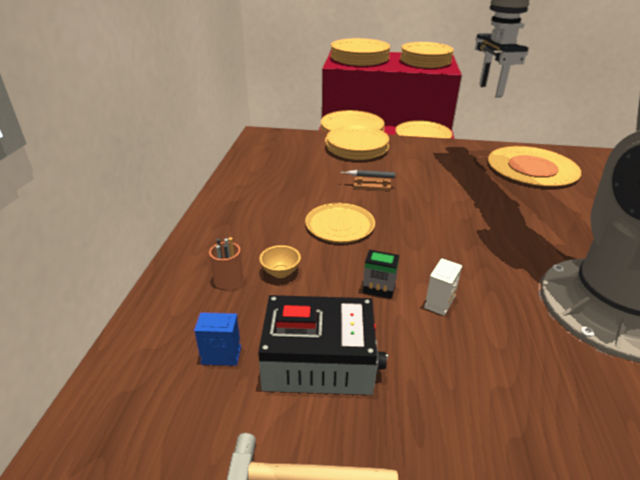

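Both views agree. The unit, with the red pack, is near (595, 215). The fresh pack, with the green patch, is at scene px (301, 213) and side px (382, 258), so about (465, 15). The white and blue packs are decoys, and the tray is near (562, -210). Next I'll measure the colours.

```bash
cat >> h.py <<'E'
def hull(p,mask,z):
    n,l,s,c=cv2.connectedComponentsWithStats(mask.astype(np.uint8)); i=1+np.argmax(s[1:,4])
    v,u=np.where(l==i); P=np.array([ray(p,a,b,z)[:2] for a,b in zip(u,v)],np.float32)
    return cv2.minAreaRect(P), s[i,4], c[i]
def hsv(p,roi,lo,hi):
    h=cv2.cvtColor(p['color'],cv2.COLOR_BGR2HSV); m=cv2.inRange(h,lo,hi)>0; k=np.zeros_like(m); u0,v0,u1,v1=roi; k[v0:v1,u0:u1]=1; return m&k
def plan(T,jaw=None):
    """T target TCP (mm), jaw = world angle (deg) of jaw axis z; shifts in move units"""
    s=r.state(); Q=R.from_rotvec(s['tool_rot']).as_matrix(); d=Q.T@(np.array(T)-s['position'])/25
    a=np.degrees(np.arctan2(Q[1,2],Q[0,2])); o='t=%.2f pos %s jaw %.2f gap %.1f F %s q7 %.2f | d %s'%(s['time'],s['position'].round(1),a,s['finger_gap'],s['force'].round(1),s['joint_pos'][6],d.round(3))
    if jaw is not None:
        e=(jaw-a+90)%180-90; o+=' yaw %.3f'%(-e/6*np.sign(-Q[2,0])) 
    print(o); return Q
E
python3 - <<'E'
from h import *
A={'scene':((335,160,440,235),(280,195,325,235)),'side':((255,290,385,350),(360,245,405,275))}
for n in A:
    p=cam(n); a,b=A[n]
    print(n,'red',hull(p,hsv(p,a,(0,180,190),(8,255,255)),114)[:2])
    print('green',hull(p,hsv(p,b,(45,100,120),(85,255,255)),80)[:2])
    print('deck',hull(p,hsv(p,a,(0,0,0),(180,255,45)),90)[:2])
    cv2.imwrite('pics/c_%s.png'%n,np.hstack([cv2.resize(p['color'][y:Y,x:X],None,fx=4,fy=4,interpolation=2)[:300,:400] for x,y,X,Y in (a,b)][:1]))
Q=plan((590,212,290),90); print(Q.round(3))
E
```

```text
scene red (((594.4090576171875, 215.93414306640625), (37.6041259765625, 21.28137969970703), 6.410581111907959), np.int32(98))
green (((463.55108642578125, 14.782247543334961), (21.837907791137695, 39.349178314208984), 80.12841033935547), np.int32(113))
deck (((567.1544799804688, 199.81060791015625), (181.56382751464844, 141.00994873046875), 5.669200420379639), np.int32(1752))
side red (((593.928955078125, 213.10421752929688), (40.23349380493164, 21.958759307861328), 7.90568733215332), np.int32(272))
green (((462.93328857421875, 12.212495803833008), (22.41002655029297, 40.574764251708984), 81.09754180908203), np.int32(154))
deck (((558.9383544921875, 208.51243591308594), (171.05955505371094, 116.47418975830078), 5.55134391784668), np.int32(3162))
t=1.00 pos [ 178.5 -650.9  205.5] jaw -74.66 gap 94.3 F [-0.1  0.   0.3] q7 -0.07 | d [ -3.38   25.001 -28.935] yaw 2.556
[[-0.     0.964  0.264]
 [ 0.     0.264 -0.964]
 [-1.    -0.    -0.   ]]
```

play_rows([
  [-1, 6.29, -7.25, 0],
  [-1, 6.29, -7.25, 0],
  [-1, 6.29, -7.25, 0],
  [-1, 6.29, -7.25, 0],
  [-1, 6.29, -7.25, 0],
  [-1, 6.29, -7.25, 0],
  [-1, 6.29, -7.25, 0],
  [-1, 6.29, -7.25, 0],
], claw=-1, force=20)

```text
time: 1.67
position: [283.4, -433.4, 231.2]
tool_rot: [1.007, 1.324, -1.007]
force: [0.5, -0.0, -0.1]
finger_gap: 44.1
```

play_rows([
  [-1, 6.29, -7.25, 0],
  [-1, 6.29, -7.25, 0],
  [-1, 6.29, -7.25, 0],
  [-1, 6.29, -7.25, 0],
  [-1, 6.29, -7.25, 0],
  [-1, 6.29, -7.25, 0],
  [-1, 6.29, -7.25, 0],
  [-1, 6.29, -7.25, 0],
])

```text
time: 2.33
position: [386.7, -217.9, 255.7]
tool_rot: [1.008, 1.324, -1.008]
force: [-1.4, -0.8, -0.1]
finger_gap: 0.5
```

play_rows([
  [0, 6.29, -7.25, 0],
  [0, 6.29, -7.25, 0],
  [0, 6.29, -7.25, 0],
  [0, 6.29, -7.25, 0],
  [0, 6.29, -7.25, 0],
  [0, 6.29, -7.25, 0],
  [0, 6.29, -7.25, 0],
  [0, 6.29, -7.25, 0],
])

```text
time: 3.0
position: [490.3, -2.1, 254.9]
tool_rot: [1.009, 1.325, -1.01]
force: [0.2, -1.8, -0.5]
finger_gap: 0.3
```

play_rows([
  [0, 6.29, -7.25, 1.47],
  [0, 6.29, -7.25, 1.47],
  [0, 6.29, -7.25, 1.47],
  [0, 6.29, -7.25, 1.47],
  [0, 6.29, -7.25, 1.47],
  [0, 6.29, -7.25, 1.47],
  [0, 6.29, -7.25, 1.47],
  [0, 6.29, -7.25, 1.47],
])

```text
time: 3.67
position: [594.2, 214.1, 254.2]
tool_rot: [1.124, 1.262, -1.126]
force: [0.5, -0.8, -0.9]
finger_gap: 0.2
```

Run:
```python
from h import *
plan((594.2,214.5,120),96.5)
p=cam('wrist'); cv2.imwrite('pics/w1.png',p['color']); print(np.linalg.inv(p['view']).round(2), f(p))
m=hsv(p,(0,0,640,480),(0,180,150),(8,255,255)); print(hull(p,m,114))
m=hsv(p,(0,0,640,480),(45,100,100),(85,255,255)); print(hull(p,m,80) if m.any() else 0)
```

```text
t=3.67 pos [594.2 214.1 254.2] jaw -83.48 gap 0.2 F [ 0.5 -0.8 -0.9] q7 -2.08 | d [ 5.367  0.014 -0.017] yaw 0.004
[[ 1.1000e-01  9.6000e-01  2.4000e-01  6.6325e+02]
 [-9.9000e-01  1.1000e-01  3.0000e-02  2.2130e+02]
 [ 0.0000e+00 -2.4000e-01  9.7000e-01  4.3207e+02]
 [ 0.0000e+00  0.0000e+00  0.0000e+00  1.0000e+00]] 375.4338562998722
(((584.6412963867188, 202.0650177001953), (2.0095808506011963, 1.5677086114883423), 32.744163513183594), np.int32(6), array([332.16666667, 240.66666667]))
(((478.3917541503906, 9.554615020751953), (11.635973930358887, 24.222835540771484), 6.545396327972412), np.int32(207), array([501.15458937, 351.8115942 ]))
```

View pics/w1.png

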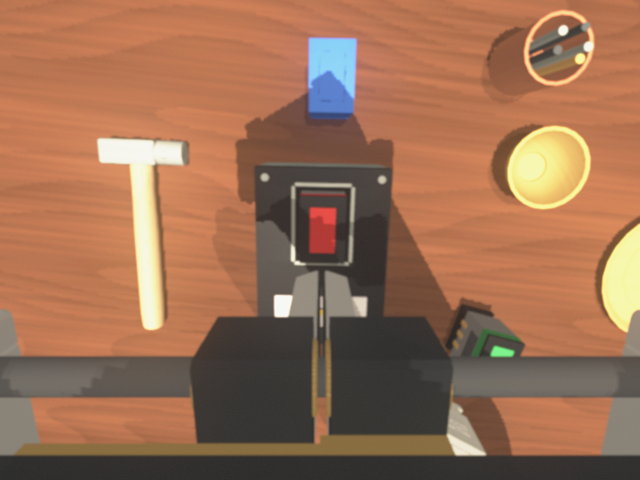

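The wrist view shows the red patch at px (322, 230), aligned with the image. The mouth frame spans px (292-354, 184-265).

Run:
```python
from h import *
p=cam('wrist')
m=hsv(p,(290,185,355,265),(0,120,60),(8,255,255))|hsv(p,(290,185,355,265),(172,120,60),(180,255,255))
for i in range(2): print('red',hull(p,m,114))
m=hsv(p,(280,205,365,258),(0,120,120),(10,255,255)); print('bright',hull(p,m,114))
print(ray(p,323,224.5,90), [ray(p,*c,90).round(1)[:2] for c in((292,184),(354,184),(292,265),(354,265))])
```

```text
red (((592.8287353515625, 211.81834411621094), (41.82889938354492, 23.321914672851562), 5.954519271850586), np.int32(1282), array([320.15834633, 229.49531981]))
red (((592.8287353515625, 211.81834411621094), (41.82889938354492, 23.321914672851562), 5.954519271850586), np.int32(1282), array([320.15834633, 229.49531981]))
bright (((593.2202758789062, 211.8977508544922), (40.86737060546875, 23.245162963867188), 5.954518795013428), np.int32(1210), array([320.0322314 , 229.14710744]))
[592.90930402 209.41857484  90.        ] [array([626.9, 241.6]), array([633.3, 185.8]), array([550.3, 234.4]), array([557. , 175.5])]
```

play_rows([
  [1.2, 0, 0, 0],
  [2.4, 0, 0, 0],
  [3.6, 0, 0, 0],
  [4.6, 0, 0, 0],
  [5.2, 0, 0, 0],
  [5.4, 0, 0, 0],
  [5.4, 0, 0, 0],
  [5.4, 0, 0, 0],
])

```text
time: 4.43
position: [594.0, 213.5, 121.5]
tool_rot: [1.127, 1.259, -1.126]
force: [0.5, -0.1, 0.9]
finger_gap: 0.6
```

play_rows([
  [0.1, 0, 0, 0],
  [0.2, 0, 0, 0],
  [0.2, 0, 0, 0],
])

```text
time: 4.68
position: [593.6, 214.5, 115.9]
tool_rot: [1.125, 1.26, -1.125]
force: [0.0, 0.0, 0.1]
finger_gap: 0.4
```

play_rows([
  [0.08, 0, 0, 0],
  [0.16, 0, 0, 0],
  [0.16, 0, 0, 0],
])

```text
time: 4.93
position: [593.6, 214.7, 111.5]
tool_rot: [1.125, 1.261, -1.125]
force: [1.6, 0.6, 2.9]
finger_gap: 0.3
```

play_rows([
  [0.08, 0, 0, 0],
  [0.16, 0, 0, 0],
  [0.16, 0, 0, 0],
])

```text
time: 5.18
position: [593.4, 214.7, 107.2]
tool_rot: [1.125, 1.261, -1.125]
force: [1.8, 0.4, 2.2]
finger_gap: 0.8
```

play_rows([
  [0.04, 0, 0, 0],
  [0.06, 0, 0, 0],
  [0.06, 0, 0, 0],
])

```text
time: 5.43
position: [593.4, 214.7, 106.0]
tool_rot: [1.125, 1.261, -1.125]
force: [3.1, -0.8, 2.8]
finger_gap: 0.5
```

play_rows([
  [0.03, 0, 0, 0],
  [0.06, 0, 0, 0],
  [0.06, 0, 0, 0],
  [0.06, 0, 0, 0],
])

```text
time: 5.77
position: [593.3, 214.7, 104.4]
tool_rot: [1.125, 1.261, -1.125]
force: [1.0, 0.3, 2.7]
finger_gap: 0.6
```

play_rows([
  [0.03, 0, 0, 0],
  [0.06, 0, 0, 0],
  [0.06, 0, 0, 0],
  [0.06, 0, 0, 0],
])

```text
time: 6.1
position: [593.3, 214.7, 103.0]
tool_rot: [1.125, 1.261, -1.125]
force: [2.2, 0.9, 2.8]
finger_gap: 0.5
```

play_rows([
  [0.04, 0, 0, 0],
  [0.07, 0, 0, 0],
  [0.07, 0, 0, 0],
  [0.07, 0, 0, 0],
])

```text
time: 6.43
position: [593.3, 214.7, 101.2]
tool_rot: [1.125, 1.261, -1.125]
force: [1.0, 0.4, 2.8]
finger_gap: 0.4
```

play_rows([
  [0.04, 0, 0, 0],
  [0.07, 0, 0, 0],
  [0.07, 0, 0, 0],
  [0.07, 0, 0, 0],
])

```text
time: 6.77
position: [593.8, 214.8, 100.0]
tool_rot: [1.126, 1.26, -1.124]
force: [1.0, -0.9, 9.3]
finger_gap: 0.2
```

9.3 N means it is on the stop, with the top at about z 100. Now I'll retract.

play_rows([
  [-0.3, 0, 0, 0],
  [-0.8, 0, 0, 0],
  [-1.4, 0, 0, 0],
  [-2.2, 0, 0, 0],
  [-3.0, 0, 0, 0],
  [-3.6, 0, 0, 0],
  [-4.0, 0, 0, 0],
  [-4.0, 0, 0, 0],
])

```text
time: 7.43
position: [594.0, 215.1, 202.1]
tool_rot: [1.127, 1.259, -1.123]
force: [-0.4, 0.2, 0.6]
finger_gap: 0.5
```

play_rows([
  [-1.2, 0, 0, 0],
  [-1.2, 0, 0, 0],
  [-1.2, 0, 0, 0],
  [-1.2, 0, 0, 0],
  [-1.2, 0, 0, 0],
], claw=1)

```text
time: 7.85
position: [592.9, 214.3, 228.3]
tool_rot: [1.124, 1.262, -1.126]
force: [-0.0, -0.1, 0.3]
finger_gap: 30.1
```

Run:
```python
from h import *
plan((594.2,214.5,105),96.3)
for n,roi in(('side',(255,270,385,350)),('scene',(335,150,440,235)),('wrist',(280,165,365,275))):
    p=cam(n); m=hsv(p,roi,(0,170,110),(9,255,255))
    if n=='side': cv2.imwrite('pics/s2.png',cv2.resize(p['color'][230:400,200:420],None,fx=3,fy=3))
    for z in(114,138): print(n,z,hull(p,m,z))
```

```text
t=7.85 pos [592.9 214.3 228.3] jaw -83.48 gap 30.1 F [-0.  -0.1  0.3] q7 -2.10 | d [ 4.932e+00  6.200e-02 -3.000e-03] yaw 0.036
side 114 (((599.4136352539062, 187.63987731933594), (40.30564880371094, 20.946672439575195), 7.912454605102539), np.int32(248), array([295.14112903, 299.64919355]))
side 138 (((594.3990478515625, 213.229248046875), (38.391597747802734, 19.951982498168945), 7.912524700164795), np.int32(248), array([295.14112903, 299.64919355]))
scene 114 (((578.1536254882812, 243.7474365234375), (38.960086822509766, 19.420743942260742), 2.6939446926116943), np.int32(78), array([402.03846154, 175.44871795]))
scene 138 (((595.4705200195312, 215.5797576904297), (37.75602340698242, 18.820547103881836), 2.6939237117767334), np.int32(78), array([402.03846154, 175.44871795]))
wrist 114 (((587.0859375, 211.46665954589844), (42.45378494262695, 22.9606990814209), 7.174027442932129), np.int32(1407), array([322.68869936, 241.25444208]))
wrist 138 (((593.2315673828125, 212.3126983642578), (38.96934509277344, 21.0761661529541), 7.174096584320068), np.int32(1407), array([322.68869936, 241.25444208]))
```

View pics/s2.png

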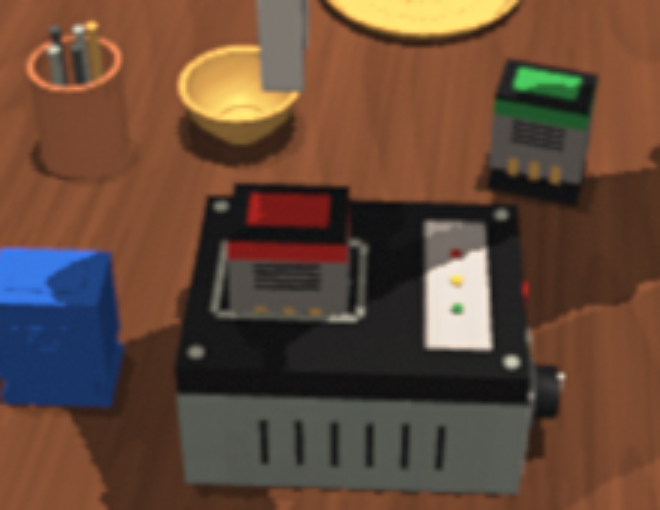

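The spent pack has popped up: all three cameras agree on a top at z 138, near (594.3, 213.7), with yaw 6 to 7°. Next I'll grasp it across its 40 mm side.

play_rows([
  [0, 0.06, 0, 0],
  [0, 0.06, 0, 0],
  [0, 0.06, 0, 0],
  [0.5, 0.06, 0, 0],
  [1, 0.06, 0, 0],
  [1.5, 0.06, 0, 0],
  [2, 0.06, 0, 0],
  [2, 0.06, 0, 0],
])

```text
time: 8.67
position: [593.4, 214.1, 176.0]
tool_rot: [1.122, 1.263, -1.128]
force: [0.6, 0.4, 0.1]
finger_gap: 92.6
```

play_rows([
  [0.6, 0, 0, 0],
  [1.2, 0, 0, 0],
  [1.8, 0, 0, 0],
  [2.4, 0, 0, 0],
  [2.8, 0, 0, 0],
  [3.1, 0, 0, 0],
  [3.1, 0, 0, 0],
  [3.1, 0, 0, 0],
])

```text
time: 9.33
position: [594.9, 215.0, 102.1]
tool_rot: [1.125, 1.261, -1.125]
force: [0.7, 0.7, 0.4]
finger_gap: 93.5
```

play_rows([
  [0, 0, 0, 0],
  [0, 0, 0, 0],
  [0, 0, 0, 0],
  [0, 0, 0, 0],
  [0, 0, 0, 0],
  [0, 0, 0, 0],
  [0, 0, 0, 0],
  [0, 0, 0, 0],
], claw=-1, force=25)

```text
time: 10.0
position: [594.8, 214.8, 102.0]
tool_rot: [1.125, 1.261, -1.125]
force: [-0.8, -0.1, -0.1]
finger_gap: 44.2
```

play_rows([
  [0, 0, 0, 0],
  [0, 0, 0, 0],
  [0, 0, 0, 0],
  [0, 0, 0, 0],
])

```text
time: 10.33
position: [594.9, 214.8, 102.0]
tool_rot: [1.125, 1.261, -1.125]
force: [0.2, -2.2, 1.2]
finger_gap: 40.0
```

play_rows([
  [-0.1, 0, 0, 0],
  [-0.3, 0, 0, 0],
  [-0.5, 0, 0, 0],
  [-0.8, 0, 0, 0],
  [-1.2, 0, 0, 0],
  [-1.6, 0, 0, 0],
  [-2, 0, 0, 0],
  [-2.4, 0, 0, 0],
])

```text
time: 11.0
position: [595.0, 214.9, 163.4]
tool_rot: [1.125, 1.261, -1.124]
force: [0.6, 0.8, -2.0]
finger_gap: 40.0
```

play_rows([
  [-0.4, 0, 0, 0],
  [-0.8, 0, 0, 0],
  [-1.2, 0, 0, 0],
  [-1.6, 0, 0, 0],
  [-1.8, 0, 0, 0],
  [-1.8, 0, 0, 0],
])

```text
time: 11.5
position: [595.4, 215.1, 208.5]
tool_rot: [1.126, 1.26, -1.124]
force: [-0.1, 0.8, -2.4]
finger_gap: 40.0
```

Run:
```python
from h import *
plan((562,-210,205),None)
for n,c in(('scene',(215,275,310,355)),('side',(298,198,380,248))):
    p=cam(n); print(n,hull(p,hsv(p,c,(18,110,110),(32,255,255)),8))
    print(n,hull(p,hsv(p,(255,180,330,240) if n=='scene' else (350,240,410,275),(45,100,120),(85,255,255)),80)[0])
    if n=='scene': cv2.imwrite('pics/s3.png',p['color'][100:340,200:500])
```

```text
t=11.50 pos [595.4 215.1 208.5] jaw -83.48 gap 40.0 F [-0.1  0.8 -2.4] q7 -2.11 | d [ 0.126 -3.256 16.744]
scene (((560.2184448242188, -206.35093688964844), (165.31063842773438, 167.29037475585938), 41.63444519042969), np.int32(4146), array([260.91895803, 314.18379161]))
scene ((463.92718505859375, 9.004899978637695), (42.3044319152832, 18.180736541748047), 9.163259506225586)
side (((549.1874389648438, -213.92681884765625), (138.48019409179688, 172.33389282226562), 5.369884490966797), np.int32(1835), array([343.34659401, 222.16185286]))
side ((463.20166015625, 11.51646614074707), (23.048370361328125, 41.064151763916016), 81.26141357421875)
```

play_rows([
  [0, -0.15, 0.7, 0],
  [0, -0.4, 2, 0],
  [0, -0.7, 3.5, 0],
  [0, -1, 5, 0],
  [0, -1.3, 6.5, 0],
  [0, -1.6, 8, 0],
  [0, -1.9, 9.5, 0],
  [0, -2.2, 11, 0],
])

```text
time: 12.27
position: [570.6, -66.5, 206.4]
tool_rot: [1.125, 1.262, -1.125]
force: [1.5, -0.1, -2.1]
finger_gap: 40.2
```

play_rows([
  [0, -0.3, 1.5, 0],
  [0, -0.6, 3, 0],
  [0, -0.8, 4.2, 0],
  [0, -1, 5.1, 0],
  [0, -1.1, 5.5, 0],
  [0, -1.11, 5.65, 0],
  [0, -1.11, 5.65, 0],
])

```text
time: 12.85
position: [559.8, -208.1, 206.5]
tool_rot: [1.126, 1.261, -1.126]
force: [-0.9, 0.3, -2.4]
finger_gap: 40.2
```

play_rows([
  [0.6, 0, 0, 0],
  [1.5, 0, 0, 0],
  [2.4, 0, 0, 0],
  [3.3, 0, 0, 0],
  [4.2, 0, 0, 0],
  [4.8, 0, 0, 0],
  [5.2, 0, 0, 0],
  [5.3, 0, 0, 0],
])

```text
time: 13.52
position: [559.5, -206.1, 72.9]
tool_rot: [1.124, 1.264, -1.124]
force: [0.6, 0.2, -1.9]
finger_gap: 39.9
```

play_rows([
  [0.2, 0, 0, 0],
  [0.4, 0, 0, 0],
  [0.6, 0, 0, 0],
  [0.7, 0, 0, 0],
  [0.7, 0, 0, 0],
  [0.7, 0, 0, 0],
])

```text
time: 14.02
position: [560.0, -208.2, 57.1]
tool_rot: [1.125, 1.261, -1.125]
force: [0.4, -0.2, -1.2]
finger_gap: 40.1
```

Next it goes down in small steps until the weight comes off.

play_rows([
  [0.12, 0, 0, 0],
  [0.25, 0, 0, 0],
  [0.25, 0, 0, 0],
])

```text
time: 14.27
position: [559.6, -208.1, 50.2]
tool_rot: [1.125, 1.261, -1.125]
force: [-0.8, 1.1, -1.3]
finger_gap: 39.5
```

play_rows([
  [0.05, 0, 0, 0],
  [0.1, 0, 0, 0],
  [0.1, 0, 0, 0],
])

```text
time: 14.52
position: [560.0, -208.3, 48.2]
tool_rot: [1.125, 1.261, -1.125]
force: [0.4, -0.1, -1.4]
finger_gap: 40.0
```

play_rows([
  [0.03, 0, 0, 0],
  [0.05, 0, 0, 0],
  [0.05, 0, 0, 0],
])

```text
time: 14.77
position: [560.3, -208.6, 47.9]
tool_rot: [1.125, 1.26, -1.125]
force: [-3.5, 0.2, 11.8]
finger_gap: 39.6
```

play_rows([
  [-0.03, 0, 0, 0],
  [-0.03, 0, 0, 0],
  [-0.03, 0, 0, 0],
  [-0.03, 0, 0, 0],
  [-0.03, 0, 0, 0],
  [-0.03, 0, 0, 0],
  [-0.03, 0, 0, 0],
], claw=1)

```text
time: 15.35
position: [559.9, -208.1, 47.7]
tool_rot: [1.125, 1.261, -1.125]
force: [0.1, 0.4, 0.1]
finger_gap: 83.2
```

play_rows([
  [-0.3, 0, 0, 0],
  [-0.9, 0, 0, 0],
  [-1.8, 0, 0, 0],
  [-3, 0, 0, 0],
  [-4.2, 0, 0, 0],
  [-5.4, 0, 0, 0],
  [-6, 0, 0, 0],
  [-6, 0, 0, 0],
])

```text
time: 16.02
position: [561.7, -208.5, 202.3]
tool_rot: [1.126, 1.255, -1.122]
force: [-0.0, -0.2, -0.1]
finger_gap: 94.0
```

Run:
```python
from h import *
plan((463.3,12,200),80.7); print(r.state()['joint_pos'].round(2))
p=cam('scene'); a=p['color'][200:360,200:340]
m=hsv(p,(215,230,310,340),(0,170,110),(9,255,255)); print(hull(p,m,84))
q=cam('side'); b=q['color'][150:270,280:440]
m=hsv(q,(290,150,390,230),(0,170,110),(9,255,255)); print(hull(q,m,84))
cv2.imwrite('pics/s4.png',np.hstack([cv2.resize(a,(400,457)),cv2.resize(b,(400,300),interpolation=2)[:457] if 0 else np.vstack([cv2.resize(b,(400,300)),np.zeros((157,400,3),np.uint8)])]))
```

```text
t=16.02 pos [ 561.7 -208.5  202.3] jaw -83.48 gap 94.0 F [-0.  -0.2 -0.1] q7 -1.35 | d [ 0.051 -2.909 -9.21 ] yaw 2.636
[ 0.59  0.33 -0.43  1.77  0.16  1.07 -1.35]
(((560.4027099609375, -207.68002319335938), (35.951351165771484, 20.800907135009766), 8.738905906677246), np.int32(140), array([257.78571429, 287.65714286]))
(((555.1707153320312, -169.74069213867188), (56.853294372558594, 13.117085456848145), 8.363819122314453), np.int32(94), array([343.18085106, 203.34042553]))
```

View pics/s4.png

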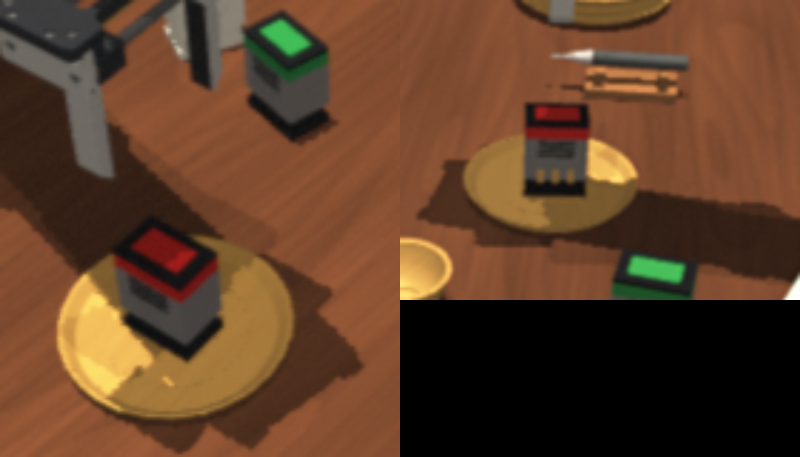

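The spent pack stands upright in the tray centre, about 1 mm off. Next is the fresh pack.

play_rows([
  [0, -0.3, -0.9, 0.3],
  [0, -0.7, -2.2, 0.8],
  [0, -1.1, -3.5, 1.3],
  [0, -1.6, -5, 1.8],
  [0, -2, -6.5, 2.3],
  [0, -2.5, -8, 2.64],
  [0, -2.8, -8.9, 2.64],
  [0, -2.91, -9.21, 2.64],
])

```text
time: 16.78
position: [459.3, 15.6, 197.0]
tool_rot: [1.324, 1.131, -1.326]
force: [0.7, 0.4, -0.3]
finger_gap: 93.8
```

play_rows([
  [0, 0, 0, 0],
  [0, 0, 0, 0],
  [0, 0, 0, 0],
])

```text
time: 17.03
position: [461.8, 11.0, 197.3]
tool_rot: [1.329, 1.128, -1.33]
force: [0.2, -0.3, 0.3]
finger_gap: 94.1
```

Run:
```python
from h import *
plan((463.3,12,44),80.7); print(r.state()['joint_pos'].round(2))
for n in('wrist','side'):
    p=cam(n); m=hsv(p,(0,0,640,480) if n=='wrist' else (350,240,410,275),(45,100,80),(85,255,255)); print(n,hull(p,m,80))
    if n=='wrist': cv2.imwrite('pics/w4.png',p['color'])
```

```text
t=17.03 pos [461.8  11.  197.3] jaw -99.40 gap 94.1 F [ 0.2 -0.3  0.3] q7 -1.97 | d [ 6.133  0.056 -0.048] yaw -0.017
[ 0.34  0.12 -0.54  2.05  0.07  0.99 -1.97]
wrist (((462.49273681640625, 11.760690689086914), (21.554262161254883, 38.275272369384766), 81.0570068359375), np.int32(1213), array([319.06100577, 233.55482275]))
side (((466.35595703125, 45.543540954589844), (9.309481620788574, 54.69613265991211), 79.87311553955078), np.int32(90), array([379.86666667, 268.05555556]))
```

View pics/w4.png

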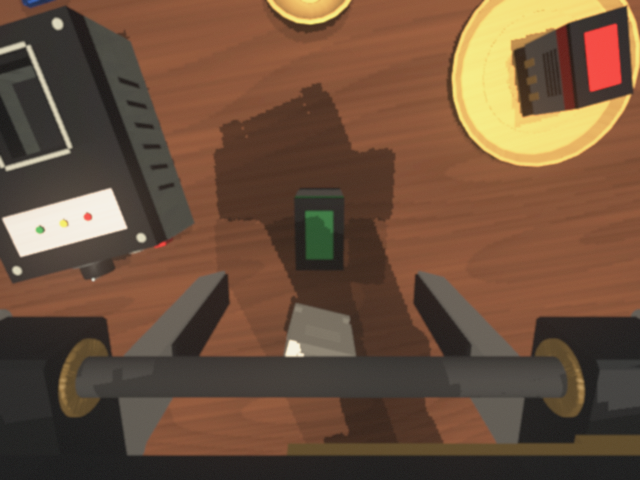

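The wrist view puts the green pack between the open fingers at px (319, 233), square to them. The white decoy lies behind and clear of them. I'll descend and grip.

play_rows([
  [0.8, 0.05, -0.04, 0],
  [1.8, 0.05, -0.04, 0],
  [2.8, 0.05, -0.04, 0],
  [3.8, 0.05, -0.04, 0],
  [4.8, 0.05, -0.04, 0],
  [5.5, 0.05, -0.04, 0],
  [5.9, 0.05, -0.04, 0],
  [6.0, 0.05, -0.04, 0],
])

```text
time: 17.8
position: [462.2, 12.6, 46.1]
tool_rot: [1.327, 1.129, -1.331]
force: [-0.4, -0.4, 0.0]
finger_gap: 94.1
```

play_rows([
  [0, 0, 0, 0],
  [0, 0, 0, 0],
  [0, 0, 0, 0],
  [0, 0, 0, 0],
  [0, 0, 0, 0],
  [0, 0, 0, 0],
  [0, 0, 0, 0],
  [0, 0, 0, 0],
], claw=-1, force=25)

```text
time: 18.47
position: [463.0, 13.2, 47.9]
tool_rot: [1.328, 1.128, -1.328]
force: [-0.7, -0.0, -0.3]
finger_gap: 44.1
```

play_rows([
  [0, 0, 0, 0],
  [0, 0, 0, 0],
  [0, 0, 0, 0],
  [0, 0, 0, 0],
])

```text
time: 18.8
position: [462.9, 13.1, 47.8]
tool_rot: [1.328, 1.128, -1.328]
force: [0.1, -0.4, 2.7]
finger_gap: 39.9
```

play_rows([
  [-0.2, 0, 0, 0],
  [-0.6, 0, 0, 0],
  [-1.4, 0, 0, 0],
  [-2.4, 0, 0, 0],
  [-3.4, 0, 0, 0],
  [-4.4, 0, 0, 0],
  [-5.2, 0, 0, 0],
  [-5.4, 0, 0, 0],
])

```text
time: 19.47
position: [464.2, 13.5, 186.4]
tool_rot: [1.33, 1.125, -1.324]
force: [0.8, 0.6, -1.8]
finger_gap: 40.1
```

play_rows([
  [0, 0, 0, 0],
])

```text
time: 19.55
position: [463.6, 13.2, 184.3]
tool_rot: [1.329, 1.126, -1.326]
force: [0.0, -0.2, -2.8]
finger_gap: 40.2
```

Run:
```python
from h import *
plan((594.3,213.7,183),96.4)
p=cam('wrist'); cv2.imwrite('pics/w5.png',p['color'])
m=hsv(p,(200,100,440,400),(45,100,80),(85,255,255)); print(hull(p,m,r.state()['position'][2]+32.2))
```

```text
t=19.55 pos [463.6  13.2 184.3] jaw -99.33 gap 40.2 F [ 0.  -0.2 -2.8] q7 -1.99 | d [ 0.067  3.86  -8.761] yaw -2.621
(((462.9557800292969, 12.407304763793945), (21.406307220458984, 37.34709548950195), 80.85931396484375), np.int32(4085), array([320.80807834, 313.59583843]))
```

play_rows([
  [0, 0.3, -0.6, -0.2],
  [0, 0.8, -1.8, -0.7],
  [0, 1.4, -3.2, -1.2],
  [0, 2, -4.6, -1.8],
  [0, 2.7, -6, -2.3],
  [0, 3.2, -7.4, -2.62],
  [0, 3.7, -8.4, -2.62],
  [0, 3.86, -8.76, -2.62],
])

```text
time: 20.27
position: [593.9, 218.5, 180.4]
tool_rot: [1.124, 1.265, -1.124]
force: [-0.7, -1.0, -2.5]
finger_gap: 39.7
```

play_rows([
  [0, 0, 0, 0],
  [0.3, 0, 0, 0],
  [0.7, 0, 0, 0],
  [1.0, 0, 0, 0],
  [1.2, 0, 0, 0],
  [1.2, 0, 0, 0],
  [1.2, 0, 0, 0],
])

```text
time: 20.85
position: [593.4, 213.1, 152.5]
tool_rot: [1.127, 1.26, -1.127]
force: [-0.6, -0.1, -2.6]
finger_gap: 40.0
```

Run:
```python
from h import *
plan((594.3,213.7,142),96.4)
p=cam('wrist'); q=cam('side')
m=hsv(p,(200,100,440,400),(45,100,80),(85,255,255)); print(hull(p,m,r.state()['position'][2]+32.2))
a=cv2.resize(p['color'][130:430,220:420],(400,600)); b=cv2.resize(q['color'][220:400,230:350],(400,600)); cv2.imwrite('pics/w6.png',np.hstack([a,b]))
```

```text
t=20.85 pos [593.4 213.1 152.5] jaw -83.63 gap 40.0 F [-0.6 -0.1 -2.6] q7 -2.16 | d [ 0.421  0.038 -0.021] yaw -0.005
(((594.2246704101562, 212.4493865966797), (37.820125579833984, 22.057655334472656), 6.79967737197876), np.int32(4372), array([320.90484904, 313.43344007]))
```

View pics/w6.png

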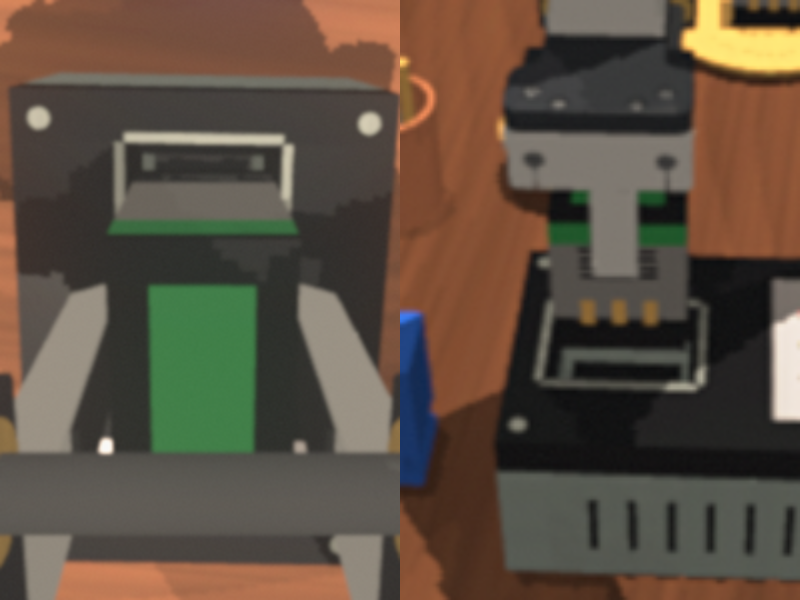

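The side view shows the pack held over the mouth, its foot just above the deck and well aligned. Lowering.

play_rows([
  [0.2, -0.01, 0, 0],
  [0.4, -0.01, 0, 0],
  [0.55, -0.01, 0, 0],
  [0.65, -0.01, 0, 0],
  [0.75, -0.01, 0, 0],
  [0.75, -0.01, 0, 0],
])

```text
time: 21.45
position: [593.1, 213.6, 133.4]
tool_rot: [1.126, 1.26, -1.127]
force: [-0.3, 0.8, -3.5]
finger_gap: 40.0
```

play_rows([
  [0.1, 0, 0, 0],
  [0.2, 0, 0, 0],
  [0.2, 0, 0, 0],
])

```text
time: 21.7
position: [593.2, 213.5, 128.5]
tool_rot: [1.126, 1.26, -1.127]
force: [0.5, 0.4, -2.2]
finger_gap: 39.6
```

play_rows([
  [0.15, 0, 0, 0],
  [0.3, 0, 0, 0],
  [0.45, 0, 0, 0],
  [0.6, 0, 0, 0],
  [0.7, 0, 0, 0],
  [0.7, 0, 0, 0],
])

```text
time: 22.2
position: [593.0, 213.5, 110.7]
tool_rot: [1.126, 1.261, -1.127]
force: [-1.0, 0.4, -2.2]
finger_gap: 40.0
```

play_rows([
  [0.08, 0, 0, 0],
  [0.16, 0, 0, 0],
  [0.16, 0, 0, 0],
  [0.16, 0, 0, 0],
])

```text
time: 22.53
position: [593.3, 213.6, 107.5]
tool_rot: [1.127, 1.26, -1.127]
force: [-0.4, 0.8, -3.0]
finger_gap: 40.1
```

play_rows([
  [0.04, 0, 0, 0],
  [0.08, 0, 0, 0],
  [0.08, 0, 0, 0],
  [0.08, 0, 0, 0],
])

```text
time: 22.87
position: [593.5, 213.7, 105.7]
tool_rot: [1.127, 1.26, -1.126]
force: [-0.8, -0.0, -0.2]
finger_gap: 40.3
```

It is standing on the lift. Next I'll release, rise and close the fingers for the push.

play_rows([
  [0, 0, 0, 0],
  [0, 0, 0, 0],
  [0, 0, 0, 0],
  [0, 0, 0, 0],
  [0, 0, 0, 0],
  [0, 0, 0, 0],
  [0, 0, 0, 0],
  [0, 0, 0, 0],
], claw=1)

```text
time: 23.53
position: [593.3, 213.6, 105.5]
tool_rot: [1.127, 1.26, -1.127]
force: [-0.1, 0.0, -0.4]
finger_gap: 89.7
```

play_rows([
  [-0.3, 0, 0, 0],
  [-0.9, 0, 0, 0],
  [-1.5, 0, 0, 0],
  [-2.1, 0, 0, 0],
  [-2.6, 0, 0, 0],
  [-2.6, 0, 0, 0],
])

```text
time: 24.03
position: [594.5, 214.3, 173.5]
tool_rot: [1.129, 1.258, -1.124]
force: [0.4, 0.3, 0.1]
finger_gap: 93.9
```

play_rows([
  [0, 0.03, 0, 0],
  [0, 0.03, 0, 0],
  [0, 0.03, 0, 0],
  [0, 0.03, 0, 0],
  [0, 0.03, 0, 0],
  [0, 0.03, 0, 0],
  [0, 0.03, 0, 0],
  [0, 0.03, 0, 0],
], claw=-1)

```text
time: 24.7
position: [594.0, 213.7, 170.4]
tool_rot: [1.126, 1.26, -1.127]
force: [0.8, 0.2, -0.7]
finger_gap: 43.9
```

play_rows([
  [0, 0, 0, 0],
  [0, 0, 0, 0],
  [0, 0, 0, 0],
  [0, 0, 0, 0],
  [0, 0, 0, 0],
  [0, 0, 0, 0],
  [0, 0, 0, 0],
  [0, 0, 0, 0],
])

```text
time: 25.37
position: [594.1, 213.7, 170.5]
tool_rot: [1.127, 1.26, -1.126]
force: [0.0, -0.3, 0.8]
finger_gap: 0.5
```

Run:
```python
from h import *
plan((594.2,213.8,141))
p=cam('side'); m=hsv(p,(255,270,385,350),(45,100,80),(85,255,255)); print(hull(p,m,138))
p=cam('wrist'); m=hsv(p,(200,100,440,400),(45,100,80),(85,255,255)); print(hull(p,m,138))
```

```text
t=25.37 pos [594.1 213.7 170.5] jaw -83.60 gap 0.5 F [ 0.  -0.3  0.8] q7 -2.15 | d [ 1.181  0.006 -0.003]
(((589.484375, 243.92013549804688), (55.351863861083984, 8.242622375488281), 7.886277198791504), np.int32(186), array([295.77419355, 313.9516129 ]))
(((601.7592163085938, 213.45086669921875), (21.873868942260742, 21.838193893432617), 6.447277069091797), np.int32(1284), array([321.54906542, 254.08021807]))
```

play_rows([
  [0.4, 0, 0, 0],
  [0.8, 0, 0, 0],
  [1.1, 0, 0, 0],
  [1.2, 0, 0, 0],
  [1.2, 0, 0, 0],
])

```text
time: 25.88
position: [593.5, 213.4, 139.2]
tool_rot: [1.125, 1.261, -1.128]
force: [-0.0, -0.5, 0.7]
finger_gap: 0.5
```

play_rows([
  [0.1, 0, 0, 0],
  [0.2, 0, 0, 0],
  [0.3, 0, 0, 0],
  [0.3, 0, 0, 0],
])

```text
time: 26.22
position: [594.1, 213.7, 132.7]
tool_rot: [1.127, 1.26, -1.126]
force: [-0.3, 0.2, 1.0]
finger_gap: 0.3
```

play_rows([
  [0.12, 0, 0, 0],
  [0.24, 0, 0, 0],
  [0.36, 0, 0, 0],
  [0.48, 0, 0, 0],
  [0.6, 0, 0, 0],
  [0.7, 0, 0, 0],
  [0.8, 0, 0, 0],
  [0.8, 0, 0, 0],
])

```text
time: 26.88
position: [594.0, 213.6, 112.4]
tool_rot: [1.126, 1.26, -1.127]
force: [0.9, 1.5, 1.3]
finger_gap: 0.5
```

play_rows([
  [0.1, 0, 0, 0],
  [0.2, 0, 0, 0],
  [0.28, 0, 0, 0],
  [0.28, 0, 0, 0],
  [0.28, 0, 0, 0],
])

```text
time: 27.3
position: [594.1, 213.7, 105.9]
tool_rot: [1.127, 1.26, -1.126]
force: [0.2, 0.9, 2.1]
finger_gap: 0.4
```

play_rows([
  [0.06, 0, 0, 0],
  [0.12, 0, 0, 0],
  [0.17, 0, 0, 0],
  [0.17, 0, 0, 0],
  [0.17, 0, 0, 0],
])

```text
time: 27.72
position: [594.1, 213.8, 101.7]
tool_rot: [1.127, 1.26, -1.126]
force: [0.3, 0.0, 3.7]
finger_gap: 0.3
```

play_rows([
  [0.03, 0, 0, 0],
  [0.06, 0, 0, 0],
  [0.06, 0, 0, 0],
  [0.06, 0, 0, 0],
])

```text
time: 28.05
position: [594.4, 213.8, 100.8]
tool_rot: [1.127, 1.259, -1.126]
force: [-0.8, -0.8, 10.2]
finger_gap: 0.5
```

On the stop at 10 N, at nearly the same depth as before. Releasing.

play_rows([
  [-0.2, 0, 0, 0],
  [-0.5, 0, 0, 0],
  [-0.9, 0, 0, 0],
  [-1.6, 0, 0, 0],
  [-2.4, 0, 0, 0],
  [-3.2, 0, 0, 0],
  [-4, 0, 0, 0],
  [-4, 0, 0, 0],
])

```text
time: 28.72
position: [595.5, 214.6, 205.0]
tool_rot: [1.13, 1.257, -1.122]
force: [0.1, -0.1, 1.1]
finger_gap: 0.2
```

play_rows([
  [0, -3, 0, 0],
  [0, -3, 0, 0],
  [0, -3, 0, 0],
  [0, -3, 0, 0],
  [0, -3, 0, 0],
  [0, -3, 0, 0],
  [0, -3, 0, 0],
  [0, -3, 0, 0],
])

```text
time: 29.38
position: [520.0, 205.4, 200.1]
tool_rot: [1.127, 1.26, -1.127]
force: [-0.2, -0.7, -1.3]
finger_gap: 0.4
```

Run:
```python
from h import *
plan((594.2,213.8,141))
P=[]
for n,roi,roi2 in(('side',(255,270,385,350),(290,150,390,215)),('scene',(335,150,440,235),(215,230,310,340))):
    p=cam(n); m=hsv(p,roi,(45,100,80),(85,255,255)); print(n,[hull(p,m,z)[0] for z in(114,138)])
    print('spent',hull(p,hsv(p,roi2,(0,170,150),(9,255,255)),84)[0])
    P.append(cv2.resize(p['color'][150:400,200:450],(400,400)))
cv2.imwrite('pics/end.png',np.hstack(P))
```

```text
t=29.38 pos [520.  205.4 200.1] jaw -83.62 gap 0.4 F [-0.2 -0.7 -1.3] q7 -2.15 | d [ 2.361e+00  2.988e+00 -2.000e-03]
side [((593.4370727539062, 212.5847625732422), (39.9398078918457, 21.778135299682617), 5.402804851531982), ((588.7064208984375, 236.98956298828125), (38.043113708496094, 20.743942260742188), 5.402989387512207)]Traceback (most recent call last):
  File "<stdin>", line 6, in <module>
  File "h.py", line 15, in hull
    n,l,s,c=cv2.connectedComponentsWithStats(mask.astype(np.uint8)); i=1+np.argmax(s[1:,4])
                                                                         ~~~~~~~~~^^^^^^^^^
    return _wrapfunc(a, 'argmax', axis=axis, out=out, **kwds)
    return bound(*args, **kwds)
ValueError: attempt to get argmax of an empty sequence
```

Run:
```python
from h import *
P=[]
for n in('side','scene'):
    p=cam(n)
    if n=='scene':
        m=hsv(p,(335,150,440,235),(45,100,80),(85,255,255)); print('fresh',m.sum(), hull(p,m,114)[0] if m.any() else 0)
        m=hsv(p,(215,230,310,340),(0,170,110),(9,255,255)); print('spent',hull(p,m,84)[0])
    P.append(cv2.resize(p['color'][150:400,200:450],(400,400)))
cv2.imwrite('pics/end.png',np.hstack(P))
```

```text
fresh 98 ((594.4143676757812, 215.8868865966797), (37.6041259765625, 21.186260223388672), 6.410581111907959)
spent ((558.6962890625, -206.9694366455078), (42.54648208618164, 25.060657501220703), 6.1836113929748535)
```

View pics/end.png

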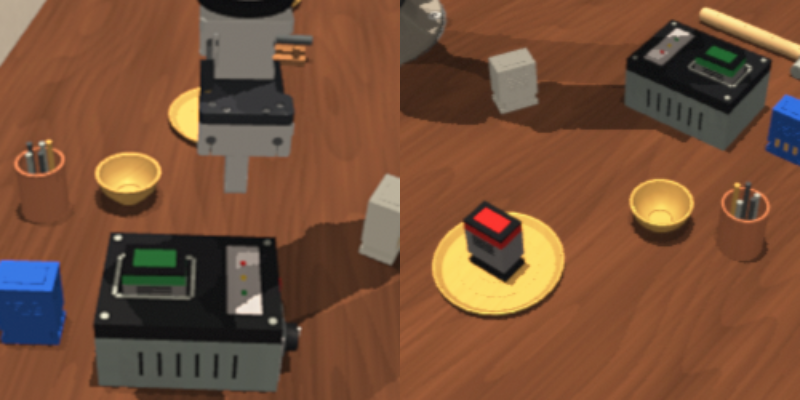

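The fresh pack is caught: it matches the spent pack's first view almost exactly, (594.4, 215.9) against (594.4, 215.9) at z 114. The spent pack stands upright in the tray, and the robot is clear.

```bash
python3 -c "
from h import *
print(r.sign_off())"
```

```text
the job is handed in; nothing more can be done
None
```

The packs are swapped and the job is handed in, at about 29.5 s of robot time. Sign-off gives no verdict, so this rests on my own checks.

- **Spent pack:** I pushed it to the catch's stop (9.3 N at the wrist), and it popped up to z 138 mm, which all three cameras agreed on. It now stands upright and let go in the brass tray, about 1–2 mm from my estimate of the tray's centre.
- **Fresh pack:** I lowered it into the bay and pushed it to the stop (10.2 N at the wrist). The catch holds it with its top at z 114 mm, 24 mm above the deck. In the scene camera it sits within 0.1 mm of where the spent pack was at the start.
- **Forces:** The highest wrist reading in any check was 11.8 N, when the spent pack touched down on the tray. Forces were only read between moves, so brief peaks could have been higher.
- **Bystanders and robot:** The bowl and punch pot look unmoved in the last picture, as do the white and blue packs. Only part of the hammer and handpiece shows there, but the arm touched neither. The gripper was shut and clear of everything.

One check failed: in the last side view the gripper hid the spent pack, so its final position comes from the scene camera alone.

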